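Screw the elbow hose fitting into the water-filter head

TASK

Lift the brass elbow hose fitting out of its wooden stand, feel for the thread start in the port of the white water-filter head with only gentle pressure, and let it drop in. Then screw it in clockwise until the seal resists and the outlet points to the red mark; stop there without going past the mark, and let go, leaving the glass tumbler and the grey mug alone.

Things in the scene. Friction and masses are not known exactly. Their poses are not given: they have to be found in the camera images.
- wing (a point): centre of the grip of the elbow fitting: an upright blue ribbed wing 34 mm long, 12 mm thick, 37 mm high, its top 15 mm above this point, its foot 22 mm below. Axes are the fitting's: x along the wing to the outlet, z up. Grip it across its thickness (y), fingertips no more than 20 mm below this point: under the wing is a hub 24 to 30 mm thick. The spigot's lower end is 66 mm below this point
- elbow: the fitting (brass, 81 mm high, about 160 g, loose), origin at the middle of the spigot's lower end, z up, x to the outlet. Spigot 24 mm thick, tip tapered to 18 mm over the lowest 6 mm, 24 mm long up to the underside of a 56 mm flange. Two opposite thread pins 5.4 mm thick stick out along +x and -x to 17.7 mm from the axis, 10 mm above the lower end. It hangs in the stand by its flange
- outlet (a point): the open end of the hose barb of the fitting, 58 mm out from its axis along its x and 37.5 mm above the spigot's lower end
- stand: round wooden stand, fixed, 72 mm wide, 26 mm high, with a 47 mm hole in which the spigot hangs, its lower end 2 mm above the worktop; origin under its middle
- filter_head: round white water-filter head, 96 mm wide, blue band, on a 124 mm square plate bolted down; origin at the middle of the underside on the port's axis, z up, x through the red mark. The port opens upward: 27.6 mm bore in a steel thread ring with its top at z = 66 mm. With the fitting's pins on top of the ring its lower end is at z = 59 mm; with the pins dropped into the slots, flange on the seal, at 46 mm
- port (a point): centre of the mouth of the port, level with the top of the free rubber seal ring (56 mm wide, 4 mm high, springy, about 4 N per mm), 70 mm above the worktop; x axis to the red mark. Turned clockwise (from above) from the slots, the thread draws the fitting down 4.5 mm a quarter turn; it takes hold 15 to 30 degrees after the slot, then squeezes the seal and the torque rises. It holds by friction when let go
- mark (a point): the red mark on the shoulder of the filter head, 45 mm out from the port's axis along the head's x, to which the outlet must point
- tumbler: empty glass tumbler, 81 mm wide, 93 mm high, loose, to be left alone; origin under its middle
- mug: grey mug, 85 mm wide, 59 mm high, loose, to be left alone; origin under its middle
- slots (a point): centre of the thread ring's top, 66 mm up (x axis to the red mark). The ring has two opposite slots for the pins, nominally 65 degrees anticlockwise from the mark (seen from above) and opposite it, but up to 20 degrees off either way, differently each time: feel for them, setting the pins on the ring with a few newtons at successive angles until they drop in. Pins enter within about 5 degrees of the slot
There are look-alikes about, which are no part of the job. Of the things that look like the elbow, the largest one is meant.

How it is judged:
By the outcome, as a careful person would: the job done as asked, in the order asked, and still so for the second after the job is handed in, with the robot touching nothing.
It also fails if it takes over 58 s, if anything falls off the work surface, if the arm or the gripper's body presses on something with over 40 N, if the wrist force passes 120 N, or if a joint passes its speed limit or range.

ROBOT

A 6-joint arm with a two-finger parallel gripper is mounted at the origin on a cart in front of the work surface, level with it; the furniture and walls round the work are solid. World frame = base frame: x ahead of the robot, y to its left, z up, the work surface at z = 0. Lengths are in m, angles in rad, forces in N, time in s.
With the tool pointing down it reaches from about 0.35 to 0.775 m from the base axis. Payload 7.3 kg.
Tool frame: the origin (TCP) lies midway between the tips of the shut fingers; the grasp point (between the pads) lies 19 mm behind it; z points along the fingers, y is the line along which they close (so a half turn about z gives the same grasp; the last joint's range is limited). The gripper opens to 92 mm and grips with 3 to 60 N. Pads are 19 mm wide; open, the fingers measure 130 mm over their backs; the gripper's body (75 mm by 190 mm) begins 47 mm behind the grasp point.
Start: joints at [0.991, 0.342, 1.524, -0, 1.275, -0.146], TCP at [0.221, 0.476, 0.227] pointing down, gripper open.
Joint ranges: [-2.53, 2.53], [-0.77, 2.02], [0.04, 2.7], [-1, 4.14], [0.28, 2.66], [-3.11, 3.11]. Speed limits (rad/s): [2.57, 2.57, 3.14, 3.14, 3.14, 3.14].

INTERFACE

Orientations are given as a unit quaternion [x, y, z, w].
In Python, from station import status, imaging, robot gives the robot as it stands.
- The arm moves only by the shell command python3 -m crank 'ROWS'. ROWS is JSON, a list of rows, each an object of numbers: "rx", "ry", "rz": the turn, a rotation vector about the world's x, y, z in degrees; "x", "y", "z": the shift along the world's x, y, z in m; "hand": the opening, from -1 (shut) to 1 (fully open). A call has exactly 10 rows; each row is the pose to reach, as a shift and turn from the pose commanded when the call began; what a row does not reach only later rows make up. A row lasts 1/12 s, in which the tool goes at most 41.7 mm and 7.16 degrees, less where a joint would pass 70% of its speed; a pose out of reach is approached as far as the arm can. A call with a gripper value outside its range is refused whole. The fingers move at their own pace and stop on an object; the grip force is fixed at half the most. Time passes only in rows, so rows that repeat a pose let the fingers close, or fill a call up. It gives the time, the measured TCP pose, the force, the opening and the grip force at its end, in the units of the state.
- status.state(): the state, without advancing time (a new reading comes with each control period).
- imaging.capture(name): name is "scene" or "side" or "wrist"; returns (picture, depth): 384x512x3 uint8, blue, green, red; 384x512 float32, m along the optical axis (not along the pixel's ray), 0 where there is no reading.
- imaging.camera_info(name): a dict with "vfov" (degrees; the focal length in pixels is half the picture's height over the tangent of half this angle, whatever the lens; pixels are square), "cx", "cy" (the principal point, pixels), "R" (3x3) and "t" (3): a world point X has camera coordinates R X + t; the wrist camera has in their place "T_tool_cam" (4x4, takes a point from camera to tool coordinates, whose origin is the TCP and whose axes are the flange's). Camera axes: x right, y down, z forward; pixel columns grow to the right and rows downward; lengths in m; the calibration is good to about 2 mm. The wrist camera is an equidistant fisheye: a pixel r from the principal point sees the ray r / f radians off the axis. A picture is of the moment at which its call begins: read the wrist's pose just before it. camera_info takes no time and is no camera call.
- robot.close_job(): hands the job in; it is judged then, once.
Trained networks look in the newest picture that a camera, given by its name, has taken for a name from the list of things; names that differ only in an ending like _2 or _b are one class to them, and where a whole thing is asked for, a point or a joint stands for the part that bears it (a point fixed in the world has none). Each returns a list of dicts, best first, with "score" (0 to 1); they miss things now and then, are a little off and sometimes report something else, mostly with a low value. They report only what shows in the picture. A call takes as long as a camera call. They do not tell look-alikes from the thing itself.
- imaging.cut_out(camera, name): "mask" (384x512 bool, what is visible of it).
- imaging.spot_point(camera, name): "centre" ([x, y, z] in m, in world coordinates, good to about 4 mm: a listed point, or the origin of a listed thing).
The state is a dict: "time": time; "joint_pos": joint angles; "dq": joint speeds; "tau": joint torques, N m; "position": TCP position; "orientation": TCP orientation; "wrist_force": force on the tool from outside, world axes, zero at the start; "torque": the same for the moment, N m; "finger_gap": opening from 0.0 (shut) to 1.0 (fully open); "finger_force": force on a finger pad.
Only numpy, scipy, OpenCV 4.12 (cv2) and the standard library are available. Lean on these libraries where they do the work, as an engineer would, in place of code of your own. Each camera call takes 0.05 s, during which the arm holds its last target. There are 200 camera calls.

## Working session

There is one attempt and no reset: what is moved stays moved. The work goes in short steps, Python scripts to look and compute and a shell command to move; the robot and the scene stay as the last step left them, time stands still between calls to the robot, and variables do not carry over. Pictures are saved under pics/ and viewed, at most 10 in all, crops included, and the job is handed in when it is done.

```bash
ls; mkdir -p pics; python3 - <<'E'
from station import status, imaging, robot
import cv2,numpy as np
s=status.state();print({k:np.round(v,3) for k,v in s.items()})
p,_=imaging.capture("scene");q,_=imaging.capture("side")
cv2.imwrite("pics/a.png",p);cv2.imwrite("pics/b.png",q)
for c in("scene","side"):
  for n in("wing","elbow","outlet","stand","filter_head","port","mark","tumbler","mug"):
    i=imaging.camera_info(c);R=np.array(i["R"]);t=np.array(i["t"]);f=192/np.tan(np.radians(i["vfov"]/2))
    for d in imaging.spot_point(c,n)[:4]:
      X=R@d["centre"]+t
      print(c,n,round(d["score"],2),np.round(d["centre"],3),np.round([f*X[0]/X[2]+i["cx"],f*X[1]/X[2]+i["cy"]]))
E
```

```text
pics
{'time': np.float64(0.0), 'joint_pos': array([ 0.991,  0.343,  1.525, -0.   ,  1.275, -0.146]), 'dq': array([-0.001,  0.001, -0.002, -0.001,  0.   ,  0.   ]), 'tau': array([ 1.0000e-03, -4.3124e+01, -2.4422e+01,  7.2000e-02,  5.6000e-02,
       -0.0000e+00]), 'position': array([0.22 , 0.476, 0.226]), 'orientation': array([ 0.215,  0.977, -0.001, -0.   ]), 'wrist_force': array([ 0.542, -0.537,  0.368]), 'torque': array([-0.01 ,  0.004, -0.037]), 'finger_force': np.float64(0.0), 'finger_gap': np.float64(0.999)}
scene wing 0.82 [0.505 0.133 0.047] [218. 235.]
scene wing 0.7 [0.442 0.248 0.047] [182. 268.]
scene wing 0.61 [0.546 0.239 0.07 ] [164. 232.]
scene elbow 0.89 [0.548 0.236 0.001] [168. 259.]
scene elbow 0.83 [ 0.444  0.247 -0.003] [184. 289.]
scene elbow 0.62 [0.545 0.238 0.069] [164. 232.]
scene elbow 0.56 [0.507 0.131 0.002] [219. 252.]
scene outlet 0.69 [0.579 0.288 0.039] [137. 244.]
scene outlet 0.68 [0.42  0.217 0.025] [203. 278.]
scene outlet 0.6 [0.495 0.09  0.025] [238. 240.]
scene stand 0.95 [ 0.547  0.24  -0.001] [166. 260.]
scene filter_head 0.87 [ 0.544 -0.185
[... 569 characters left out ...]
de elbow 0.66 [0.442 0.251 0.001] [250. 296.]
side outlet 0.77 [0.58  0.284 0.038] [193. 280.]
side outlet 0.71 [0.493 0.088 0.028] [253. 241.]
side outlet 0.64 [0.416 0.217 0.027] [264. 282.]
side stand 0.62 [ 0.548  0.24  -0.001] [213. 282.]
side filter_head 0.59 [ 0.543 -0.186  0.001] [267. 193.]
side port 0.58 [ 0.546 -0.18   0.071] [266. 176.]
side port 0.58 [0.542 0.24  0.064] [214. 265.]
side port 0.35 [ 0.541 -0.187  0.068] [268. 177.]
side mark 0.68 [ 0.569 -0.22   0.066] [263. 170.]
side mark 0.62 [ 0.544  0.238 -0.001] [215. 282.]
side mark 0.2 [ 0.547 -0.179  0.068] [266. 177.]
side tumbler 0.6 [ 0.728  0.019 -0.001] [190. 217.]
side tumbler 0.3 [ 0.544 -0.183 -0.001] [266. 194.]
```

```bash
python3 - <<'E'
import cv2
a=cv2.imread("pics/a.png")
cv2.imwrite("pics/c.png",cv2.resize(a[150:310,120:370],None,fx=3.2,fy=3.2,interpolation=cv2.INTER_CUBIC)[:600,:800])
E
```

```text
(no output)
```

View pics/c.png

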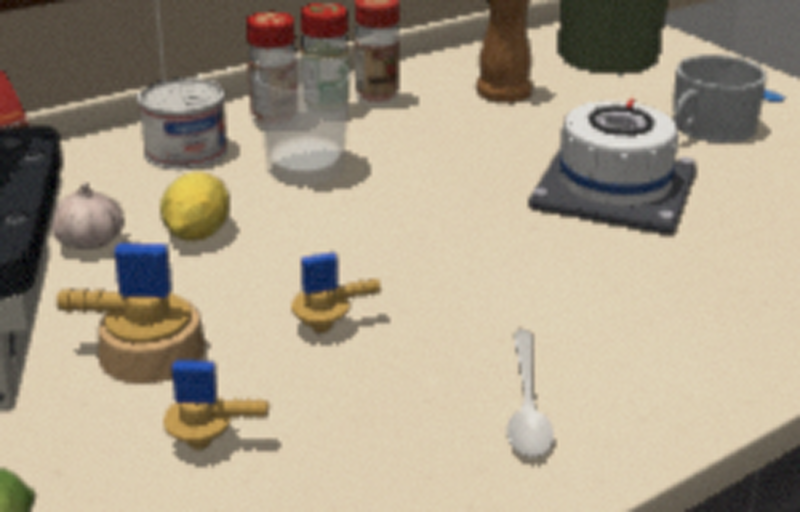

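View pics/a.png

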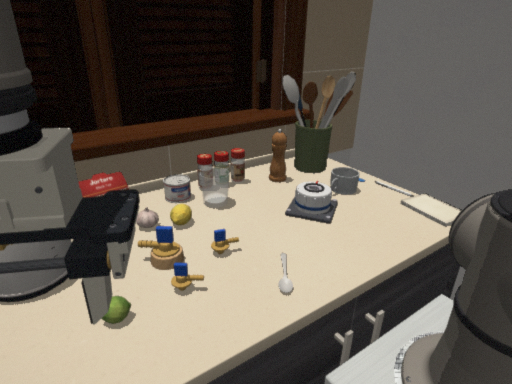

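The three wing-topped fittings are the one in the stand at (164,245), and loose ones at (220,243) and (182,278). The one in the stand is the largest and hangs at wing height 70 mm as described, so it is the one meant. The crop confirms it. The filter head is at (312,197), with its red mark at (317,181).

```bash
python3 - <<'E'
from station import imaging
import numpy as np
pts=[]
for c in("scene","side"):
  p,d=imaging.capture(c);i=imaging.camera_info(c);f=192/np.tan(np.radians(i["vfov"]/2))
  v,u=np.nonzero(d>0);z=d[v,u];P=np.c_[(u-i["cx"])/f*z,(v-i["cy"])/f*z,z]
  pts.append((P-np.array(i["t"]))@np.array(i["R"]))
P=np.vstack(pts)
print("x\\y mm height grid(cm)", [600-50*k for k in range(21)])
for x in np.arange(.2,.85,.05):
  r=[]
  for y in np.arange(.6,-.45,-.05):
    m=(abs(P[:,0]-x)<.025)&(abs(P[:,1]-y)<.025)
    r.append("%3d"%(100*np.percentile(P[m,2],98)) if m.sum()>3 else "  .")
  print("%.2f"%x,*r)
E
```

```text
x\y mm height grid(cm) [600, 550, 500, 450, 400, 350, 300, 250, 200, 150, 100, 50, 0, -50, -100, -150, -200, -250, -300, -350, -400]
0.20   .  58  58  47  58  62   .   .   .   .   .   .   .   .   . -87 -87 -87 -87 -87 -87
0.25  33  33  58  59  57   0   0   0   0   0   0   0   0   0   0   0   0   0   0   0   0
0.30   .  33  57  58   0   0   0   0   0   0   0   0   0   0   0   0   0   0   0   0   1
0.35   .   .   0   0   0   0   0   0   0   0   0   1   0   0   0   0   0   0   0   0   1
0.40   .   0   0   0   4   3   0   2   3   0   0   1   0   0   0   0   0   0   0   0   1
0.45   .   0   0   0   4   4   0   5   0   0   0   0   0   0   0   1   1   0   0   0   0
0.50   .   0   0   0   0   0   0   3   2   5   5   0   0   0   0   6   7   1   0   0   0
0.55   .   0  11  10   0   0   4   8   5   0   0   0   0   0   1   7   7   6   5   5   5
0.60   .  21  23  23   8   0   4   0   0   0   0   0   0   0   0   6   6   0   5   5   5
0.65   0  23  24  24  23   0   0   0   3   5   0   0   0   0   0   0   0   0   0  32  32
0.70  13  19  24  23  23   0   0   4   4   5   0   9   9   0   0   0   0   0  31  29  32
0.75  13  13   0   9   .   .   0   0   0   0   0   9   9   0   0   0  15  16  28  22  19
0.80  13  13   0   0   .  11  11  10   0   5   5   5  10  10  10  10  14   0  27  27  17
```

```bash
python3 -m crank '[{"x":0.03,"y":-0.03,"z":0,"rz":7,"hand":1},{"x":0.065,"y":-0.055,"z":0,"rz":14,"hand":1},{"x":0.1,"y":-0.08,"z":0,"rz":21,"hand":1},{"x":0.135,"y":-0.105,"z":0,"rz":28,"hand":1},{"x":0.17,"y":-0.13,"z":-0.01,"rz":35,"hand":1},{"x":0.205,"y":-0.155,"z":-0.02,"rz":42,"hand":1},{"x":0.24,"y":-0.18,"z":-0.03,"rz":49,"hand":1},{"x":0.275,"y":-0.205,"z":-0.04,"rz":56,"hand":1},{"x":0.31,"y":-0.23,"z":-0.05,"rz":63,"hand":1},{"x":0.324,"y":-0.236,"z":-0.056,"rz":70,"hand":1}]'
cat > h.py <<'E'
from station import status, imaging
import numpy as np,cv2
from scipy.spatial.transform import Rotation as R
def look(names,png=None):
  s=status.state();p,d=imaging.capture("wrist")
  i=imaging.camera_info("wrist");T=np.array(i["T_tool_cam"]);Rw=R.from_quat(s["orientation"])
  print("tcp",np.round(s["position"],4),"ytool deg",round(np.degrees(np.arctan2(*Rw.apply([0,1,0])[1::-1])),1),"F",np.round(s["wrist_force"],1),"T",np.round(s["torque"],2),"t",round(s["time"],2))
  f=192/np.tan(np.radians(i["vfov"]/2))
  for n in names:
    for r in imaging.spot_point("wrist",n)[:3]:
      X=T[:3,:3].T@(Rw.inv().apply(np.array(r["centre"])-s["position"])-T[:3,3])
      th=np.arctan2(np.hypot(X[0],X[1]),X[2]);k=f*th/np.hypot(X[0],X[1])
      print(n,round(r["score"],2),np.round(r["centre"],4),np.round([i["cx"]+k*X[0],i["cy"]+k*X[1]]))
  if png: cv2.imwrite(png,p)
  # world points of the depth picture
  v,u=np.nonzero(d>0);a=u-i["cx"];b=v-i["cy"];rr=np.hypot(a,b)+1e-9;th=rr/f;z=d[v,u]
  P=np.c_[a/rr*np.tan(th)*z,b/rr*np.tan(th)*z,z]
  W=Rw.apply(P@T[:3,:3].T+T[:3,3])+s["position"]
  return p,W,v,u
E
python3 - <<'E'
from h import *
p,W,v,u=look(["wing","outlet","stand"],"pics/w1.png")
hsv=cv2.cvtColor(p,cv2.COLOR_BGR2HSV)[v,u]
m=(hsv[:,0]>100)&(hsv[:,0]<130)&(hsv[:,1]>120)&(W[:,2]>.075)&(W[:,2]<.095)&(np.hypot(W[:,0]-.544,W[:,1]-.24)<.04)
Q=W[m];print(m.sum(),Q.mean(0),np.percentile(Q[:,2],[5,50,95]))
print(cv2.minAreaRect((Q[:,:2]*1000).astype(np.float32)))
E
```

```text
tcp [0.2207 0.4764 0.2268] ytool deg 65.1 F [ 0.7 -0.9  0.3] T [0.02 0.04 0.  ] t 1.1validation failed for argument at $[0]...
<stdin>:5: RuntimeWarning: Mean of empty slice.
  ret = um.true_divide(
Traceback (most recent call last):
IndexError: index -1 is out of bounds for axis 0 with size 0
```

View pics/w1.png

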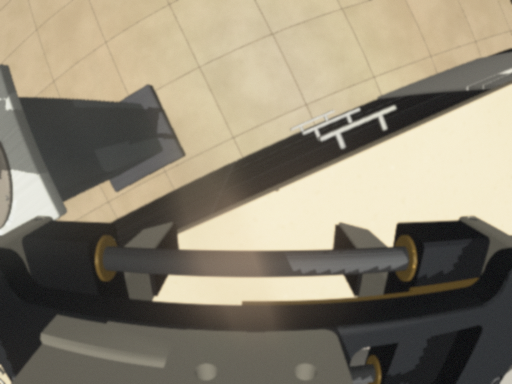

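The row was refused, so the arm has not moved; the wrist view shows only the cart and bare worktop. I'll give all seven fields.

```bash
python3 -m crank '[{"x":0.03,"y":-0.03,"z":0,"rx":0,"ry":0,"rz":7,"hand":1},{"x":0.065,"y":-0.055,"z":0,"rx":0,"ry":0,"rz":14,"hand":1},{"x":0.1,"y":-0.08,"z":0,"rx":0,"ry":0,"rz":21,"hand":1},{"x":0.135,"y":-0.105,"z":0,"rx":0,"ry":0,"rz":28,"hand":1},{"x":0.17,"y":-0.13,"z":-0.01,"rx":0,"ry":0,"rz":35,"hand":1},{"x":0.205,"y":-0.155,"z":-0.02,"rx":0,"ry":0,"rz":42,"hand":1},{"x":0.24,"y":-0.18,"z":-0.03,"rx":0,"ry":0,"rz":49,"hand":1},{"x":0.275,"y":-0.205,"z":-0.04,"rx":0,"ry":0,"rz":56,"hand":1},{"x":0.31,"y":-0.23,"z":-0.05,"rx":0,"ry":0,"rz":63,"hand":1},{"x":0.324,"y":-0.236,"z":-0.056,"rx":0,"ry":0,"rz":70,"hand":1}]'
cat > wing.py <<'E'
from h import *
p,W,v,u=look(["wing","outlet","stand"],"pics/w2.png")
hsv=cv2.cvtColor(p,cv2.COLOR_BGR2HSV)[v,u]
m=(hsv[:,0]>100)&(hsv[:,0]<130)&(hsv[:,1]>120)&(np.hypot(W[:,0]-.544,W[:,1]-.24)<.04)
m&=(W[:,2]>.076)&(W[:,2]<.095);Q=W[m];print(m.sum())
if m.sum()>5:
  print(Q.mean(0),np.percentile(Q[:,2],[5,50,95]));print(cv2.minAreaRect((Q[:,:2]*1000).astype(np.float32)))
E
python3 wing.py
```

```text
time: 2.13
position: [0.5281, 0.2505, 0.1765]
orientation: [-0.355, 0.935, 0.0, 0.0]
wrist_force: [1.9, 0.2, 0.3]
finger_gap: 0.999
finger_force: 0.0
tcp [0.5281 0.2505 0.1765] ytool deg 131.6 F [1.9 0.2 0.3] T [ 0.12 -0.01 -0.04] t 2.13
wing 0.83 [0.4484 0.2516 0.0442] [310. 130.]
wing 0.81 [0.5488 0.2404 0.068 ] [233. 203.]
wing 0.72 [0.5072 0.1348 0.0437] [181.  97.]
outlet 0.75 [0.4182 0.2178 0.0293] [303.  86.]
outlet 0.71 [0.4926 0.0934 0.0284] [165.  63.]
outlet 0.62 [0.5793 0.286  0.0382] [248. 242.]
0
```

View pics/w2.png

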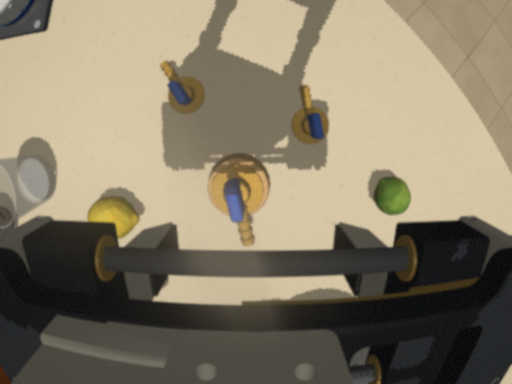

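The wrist picture shows the stand at (240,185), the wing at (233,200) and the outlet at (247,242). The small look-alikes are at (185,95) and (310,122).

```bash
cat > wing.py <<'E'
from h import *
p,W,v,u=look(["wing","outlet","stand"],"pics/w3.png")
hsv=cv2.cvtColor(p,cv2.COLOR_BGR2HSV)[v,u]
m=(hsv[:,0]>100)&(hsv[:,0]<130)&(hsv[:,1]>100)&(np.hypot(W[:,0]-.544,W[:,1]-.24)<.05)
print(m.sum(),np.round(np.percentile(W[m,2],[5,50,95]),3) if m.sum() else (np.unique(hsv[:,0][(u>150)&(u<330)&(v<225)],return_counts=True)))
m&=(W[:,2]>.074)&(W[:,2]<.095);Q=W[m]
if m.sum()>5:
  print(m.sum(),Q.mean(0));print(cv2.minAreaRect((Q[:,:2]*1000).astype(np.float32)))
E
python3 -m crank '[{"x":0.001,"y":0.001,"z":-0.005,"rx":0,"ry":0,"rz":5,"hand":1},{"x":0.001,"y":0.001,"z":-0.01,"rx":0,"ry":0,"rz":7.5,"hand":1},{"x":0.001,"y":0.001,"z":-0.015,"rx":0,"ry":0,"rz":7.5,"hand":1},{"x":0.001,"y":0.001,"z":-0.015,"rx":0,"ry":0,"rz":7.5,"hand":1},{"x":0.001,"y":0.001,"z":-0.015,"rx":0,"ry":0,"rz":7.5,"hand":1},{"x":0.001,"y":0.001,"z":-0.015,"rx":0,"ry":0,"rz":7.5,"hand":1},{"x":0.001,"y":0.001,"z":-0.015,"rx":0,"ry":0,"rz":7.5,"hand":1},{"x":0.001,"y":0.001,"z":-0.015,"rx":0,"ry":0,"rz":7.5,"hand":1},{"x":0.001,"y":0.001,"z":-0.015,"rx":0,"ry":0,"rz":7.5,"hand":1},{"x":0.001,"y":0.001,"z":-0.015,"rx":0,"ry":0,"rz":7.5,"hand":1}]'; python3 wing.py
```

```text
time: 3.17
position: [0.5277, 0.2529, 0.1617]
orientation: [-0.413, 0.911, 0.0, 0.0]
wrist_force: [0.7, -0.6, 0.5]
finger_gap: 0.999
finger_force: 0.0
tcp [0.5277 0.2529 0.1617] ytool deg 138.8 F [ 0.7 -0.6  0.5] T [0.08 0.06 0.04] t 3.17
wing 0.72 [0.5053 0.1335 0.0421] [189.  82.]
wing 0.7 [0.4438 0.2512 0.0452] [322. 133.]
wing 0.69 [0.5467 0.2409 0.066 ] [230. 201.]
outlet 0.91 [0.4175 0.2204 0.0299] [319.  91.]
outlet 0.71 [0.5793 0.2865 0.0403] [239. 246.]
outlet 0.64 [0.4969 0.0916 0.0258] [172.  50.]
stand 0.31 [0.5461 0.2382 0.0697] [228. 200.]
10 [0.082 0.083 0.266]
8 [0.54700039 0.24279961 0.08269588]
((547.6541748046875, 242.90420532226562), (8.03360366821289, 2.536914587020874), 35.494728088378906)
```

```bash
python3 -m crank '[{"x":0.0187,"y":-0.0125,"z":-0.01,"rx":0,"ry":0,"rz":4.5,"hand":1},{"x":0.0187,"y":-0.0125,"z":-0.035,"rx":0,"ry":0,"rz":4.5,"hand":1},{"x":0.0187,"y":-0.0125,"z":-0.06,"rx":0,"ry":0,"rz":4.5,"hand":1},{"x":0.0187,"y":-0.0125,"z":-0.085,"rx":0,"ry":0,"rz":4.5,"hand":1},{"x":0.0187,"y":-0.0125,"z":-0.1,"rx":0,"ry":0,"rz":4.5,"hand":1},{"x":0.0187,"y":-0.0125,"z":-0.1085,"rx":0,"ry":0,"rz":4.5,"hand":1},{"x":0.0187,"y":-0.0125,"z":-0.1085,"rx":0,"ry":0,"rz":4.5,"hand":1},{"x":0.0187,"y":-0.0125,"z":-0.1085,"rx":0,"ry":0,"rz":4.5,"hand":0},{"x":0.0187,"y":-0.0125,"z":-0.1085,"rx":0,"ry":0,"rz":4.5,"hand":-0.5},{"x":0.0187,"y":-0.0125,"z":-0.1085,"rx":0,"ry":0,"rz":4.5,"hand":-1}]'; python3 -c "
from h import *
look(['wing'],'pics/w4.png')"
```

```text
time: 4.2
position: [0.5472, 0.2407, 0.0545]
orientation: [-0.448, 0.894, -0.0, 0.001]
wrist_force: [0.5, -0.8, 0.6]
finger_gap: 0.835
finger_force: 0.0
tcp [0.5472 0.2407 0.0545] ytool deg 143.3 F [ 0.5 -0.8  0.6] T [ 0.12  0.02 -0.02] t 4.2
wing 0.89 [0.443  0.2534 0.0446] [403. 152.]
wing 0.85 [0.5421 0.2386 0.0668] [260. 242.]
wing 0.74 [0.5061 0.1316 0.046 ] [197.  45.]
```

```bash
python3 -m crank '[{"x":0,"y":0,"z":0,"rx":0,"ry":0,"rz":0,"hand":-1},{"x":0,"y":0,"z":0,"rx":0,"ry":0,"rz":0,"hand":-1},{"x":0,"y":0,"z":0,"rx":0,"ry":0,"rz":0,"hand":-1},{"x":0,"y":0,"z":0,"rx":0,"ry":0,"rz":0,"hand":-1},{"x":0,"y":0,"z":0,"rx":0,"ry":0,"rz":0,"hand":-1},{"x":0,"y":0,"z":0,"rx":0,"ry":0,"rz":0,"hand":-1},{"x":0,"y":0,"z":0,"rx":0,"ry":0,"rz":0,"hand":-1},{"x":0,"y":0,"z":0,"rx":0,"ry":0,"rz":0,"hand":-1},{"x":0,"y":0,"z":0,"rx":0,"ry":0,"rz":0,"hand":-1},{"x":0,"y":0,"z":0,"rx":0,"ry":0,"rz":0,"hand":-1}]'
```

```text
time: 5.13
position: [0.5463, 0.2404, 0.053]
orientation: [-0.448, 0.894, 0.0, -0.0]
wrist_force: [0.0, -0.0, -0.5]
finger_gap: 0.125
finger_force: 30.0
```

```bash
python3 -m crank '[{"x":0,"y":0,"z":0.02,"rx":0,"ry":0,"rz":0,"hand":-1},{"x":0,"y":0,"z":0.05,"rx":0,"ry":0,"rz":0,"hand":-1},{"x":0,"y":0,"z":0.085,"rx":0,"ry":0,"rz":0,"hand":-1},{"x":0,"y":-0.025,"z":0.11,"rx":0,"ry":0,"rz":-4,"hand":-1},{"x":0,"y":-0.055,"z":0.11,"rx":0,"ry":0,"rz":-8,"hand":-1},{"x":0,"y":-0.09,"z":0.11,"rx":0,"ry":0,"rz":-13,"hand":-1},{"x":0,"y":-0.125,"z":0.11,"rx":0,"ry":0,"rz":-18,"hand":-1},{"x":0,"y":-0.16,"z":0.11,"rx":0,"ry":0,"rz":-23,"hand":-1},{"x":0,"y":-0.195,"z":0.11,"rx":0,"ry":0,"rz":-28,"hand":-1},{"x":0,"y":-0.23,"z":0.11,"rx":0,"ry":0,"rz":-28,"hand":-1}]'; python3 -c "
from h import *
look(['wing','outlet','port','mark','filter_head','slots'],'pics/w5.png')"
```

```text
time: 5.97
position: [0.5458, 0.0089, 0.1629]
orientation: [-0.217, 0.976, 0.0, -0.0]
wrist_force: [0.5, 0.5, -1.2]
finger_gap: 0.131
finger_force: 30.0
tcp [0.5458 0.0089 0.1629] ytool deg 115.0 F [ 0.5  0.5 -1.2] T [ 0.03  0.01 -0.01] t 5.97
wing 0.97 [0.508  0.135  0.0417] [380. 209.]
wing 0.65 [0.4431 0.2512 0.0466] [477. 200.]
wing 0.62 [0.5476 0.0095 0.175 ] [255. 253.]
outlet 0.86 [0.4947 0.0942 0.026 ] [350. 178.]
outlet 0.73 [0.4151 0.2179 0.0326] [464. 165.]
outlet 0.7 [0.5954 0.0327 0.1493] [256. 305.]
port 0.71 [ 0.54   -0.1886  0.071 ] [ 70. 108.]
port 0.24 [0.546  0.0083 0.1163] [255. 215.]
mark 0.78 [ 0.5716 -0.2178  0.0686] [ 42. 129.]
filter_head 0.88 [ 0.544  -0.182  -0.0071] [110. 114.]
slots 0.9 [ 0.5443 -0.1815  0.067 ] [ 76. 115.]
```

View pics/w5.png

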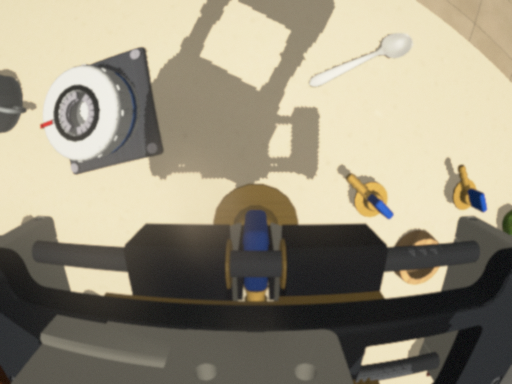

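The fitting is held in the jaws, wing at (256,235) and flange around it. The head is at (85,112), its red mark at (46,124).

```bash
python3 -m crank '[{"x":0,"y":-0.03,"z":0,"rx":0,"ry":0,"rz":2,"hand":-1},{"x":0,"y":-0.06,"z":0,"rx":0,"ry":0,"rz":2,"hand":-1},{"x":0,"y":-0.09,"z":0,"rx":0,"ry":0,"rz":2,"hand":-1},{"x":0,"y":-0.11,"z":0,"rx":0,"ry":0,"rz":2,"hand":-1},{"x":0,"y":-0.11,"z":0,"rx":0,"ry":0,"rz":2,"hand":-1},{"x":0,"y":-0.11,"z":0,"rx":0,"ry":0,"rz":2,"hand":-1},{"x":0,"y":-0.11,"z":0,"rx":0,"ry":0,"rz":2,"hand":-1},{"x":0,"y":-0.11,"z":0,"rx":0,"ry":0,"rz":2,"hand":-1},{"x":0,"y":-0.11,"z":0,"rx":0,"ry":0,"rz":2,"hand":-1},{"x":0,"y":-0.11,"z":0,"rx":0,"ry":0,"rz":2,"hand":-1}]'; python3 - <<'E'
from h import *
p,W,v,u=look(['port','mark','slots','outlet'],'pics/w6.png')
m=(np.hypot(W[:,0]-.544,W[:,1]+.184)<.06)&(W[:,2]>.05)&(W[:,2]<.08)
Q=W[m];c=p[v[m],u[m]].astype(int)
print(m.sum(),np.histogram(Q[:,2],np.arange(.05,.082,.002)))
k=(Q[:,2]>.0675)&(c.max(1)<110); S=Q[k]
print("seal",k.sum()); 
if k.sum()>10: print(cv2.minEnclosingCircle((S[:,:2]*1000).astype(np.float32)),S.mean(0))
k=(c.min(1)>140)
if k.sum()>10: print("white",cv2.minEnclosingCircle((Q[k,:2]*1000).astype(np.float32)))
k=(c[:,2]-c[:,1]>70)&(c[:,2]-c[:,0]>70); print("red",k.sum(),Q[k].mean(0))
E
```

```text
time: 7.15
position: [0.5464, -0.0985, 0.1631]
orientation: [-0.237, 0.972, 0.0, -0.0]
wrist_force: [-0.1, 0.2, -1.5]
finger_gap: 0.127
finger_force: 30.0
tcp [ 0.5464 -0.0985  0.1631] ytool deg 117.4 F [-0.1  0.2 -1.5] T [0.02 0.08 0.  ] t 7.15
port 0.59 [ 0.5394 -0.1864  0.0701] [169. 146.]
port 0.19 [ 0.5491 -0.096   0.115 ] [257. 219.]
mark 0.83 [ 0.5671 -0.2233  0.0682] [124. 156.]
slots 0.89 [ 0.5397 -0.186   0.0663] [171. 146.]
outlet 0.84 [0.4956 0.0925 0.0274] [420. 223.]
outlet 0.76 [0.4167 0.217  0.0313] [505. 211.]
outlet 0.66 [ 0.5979 -0.0726  0.1502] [255. 308.]
7700 (array([  24,   27,   19,   66,  122,  131,  304, 3565, 2392,  763,  287,
          0,    0,    0,    0]), array([0.05 , 0.052, 0.054, 0.056, 0.058, 0.06 , 0.062, 0.064, 0.066,
       0.068, 0.07 , 0.072, 0.074, 0.076, 0.078, 0.08 ]))
seal 1007
((542.5459594726562, -182.93014526367188), 27.73759651184082) [ 0.54136668 -0.18238838  0.06960419]
white ((545.6915283203125, -182.92333984375), 47.638153076171875)
red 52 [ 0.56666122 -0.21751646  0.0677727 ]
```

View pics/w6.png

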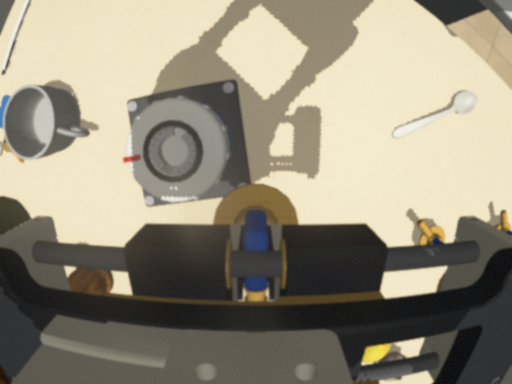

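The head is at (177,147) with its dark seal ring fitted at 55.5 mm wide (56 expected), centre (0.5425,-0.183). The mark is at (130,158), direction about -55.5°.

```bash
python3 -m crank '[{"x":-0.002,"y":-0.03,"z":0,"rx":0,"ry":0,"rz":0,"hand":-1},{"x":-0.004,"y":-0.06,"z":0,"rx":0,"ry":0,"rz":0,"hand":-1},{"x":-0.004,"y":-0.0845,"z":-0.01,"rx":0,"ry":0,"rz":0,"hand":-1},{"x":-0.004,"y":-0.0845,"z":-0.025,"rx":0,"ry":0,"rz":0,"hand":-1},{"x":-0.004,"y":-0.0845,"z":-0.035,"rx":0,"ry":0,"rz":0,"hand":-1},{"x":-0.004,"y":-0.0845,"z":-0.04,"rx":0,"ry":0,"rz":0,"hand":-1},{"x":-0.004,"y":-0.0845,"z":-0.044,"rx":0,"ry":0,"rz":0,"hand":-1},{"x":-0.004,"y":-0.0845,"z":-0.047,"rx":0,"ry":0,"rz":0,"hand":-1},{"x":-0.004,"y":-0.0845,"z":-0.05,"rx":0,"ry":0,"rz":0,"hand":-1},{"x":-0.004,"y":-0.0845,"z":-0.05,"rx":0,"ry":0,"rz":0,"hand":-1}]'; python3 -c "
from h import *
look([])"
```

```text
time: 8.23
position: [0.5424, -0.1835, 0.1129]
orientation: [-0.236, 0.972, 0.0, -0.0]
wrist_force: [-0.6, 0.0, -1.0]
finger_gap: 0.125
finger_force: 30.0
tcp [ 0.5424 -0.1835  0.1129] ytool deg 117.3 F [-0.6  0.  -1. ] T [0.1  0.03 0.04] t 8.23
```

Now press gently, in small steps.

```bash
python3 -m crank '[{"x":0,"y":0,"z":-0.001,"rx":0,"ry":0,"rz":0,"hand":-1},{"x":0,"y":0,"z":-0.002,"rx":0,"ry":0,"rz":0,"hand":-1},{"x":0,"y":0,"z":-0.003,"rx":0,"ry":0,"rz":0,"hand":-1},{"x":0,"y":0,"z":-0.0035,"rx":0,"ry":0,"rz":0,"hand":-1},{"x":0,"y":0,"z":-0.0035,"rx":0,"ry":0,"rz":0,"hand":-1},{"x":0,"y":0,"z":-0.0035,"rx":0,"ry":0,"rz":0,"hand":-1},{"x":0,"y":0,"z":-0.0035,"rx":0,"ry":0,"rz":0,"hand":-1},{"x":0,"y":0,"z":-0.0035,"rx":0,"ry":0,"rz":0,"hand":-1},{"x":0,"y":0,"z":-0.0035,"rx":0,"ry":0,"rz":0,"hand":-1},{"x":0,"y":0,"z":-0.0035,"rx":0,"ry":0,"rz":0,"hand":-1}]'; python3 -c "
from h import *
look([])"
```

```text
time: 9.12
position: [0.5424, -0.1841, 0.1096]
orientation: [-0.236, 0.972, 0.0, 0.0]
wrist_force: [-0.6, 0.1, -0.8]
finger_gap: 0.129
finger_force: 30.0
tcp [ 0.5424 -0.1841  0.1096] ytool deg 117.3 F [-0.6  0.1 -0.8] T [0.1  0.07 0.04] t 9.12
```

```bash
python3 -m crank '[{"x":0,"y":0,"z":-0.0005,"rx":0,"ry":0,"rz":0,"hand":-1},{"x":0,"y":0,"z":-0.001,"rx":0,"ry":0,"rz":0,"hand":-1},{"x":0,"y":0,"z":-0.0015,"rx":0,"ry":0,"rz":0,"hand":-1},{"x":0,"y":0,"z":-0.0015,"rx":0,"ry":0,"rz":0,"hand":-1},{"x":0,"y":0,"z":-0.0015,"rx":0,"ry":0,"rz":0,"hand":-1},{"x":0,"y":0,"z":-0.0015,"rx":0,"ry":0,"rz":0,"hand":-1},{"x":0,"y":0,"z":-0.0015,"rx":0,"ry":0,"rz":0,"hand":-1},{"x":0,"y":0,"z":-0.0015,"rx":0,"ry":0,"rz":0,"hand":-1},{"x":0,"y":0,"z":-0.0015,"rx":0,"ry":0,"rz":0,"hand":-1},{"x":0,"y":0,"z":-0.0015,"rx":0,"ry":0,"rz":0,"hand":-1}]'; python3 -c "
from h import *
look([])"
```

```text
time: 10.0
position: [0.5426, -0.1841, 0.1091]
orientation: [-0.236, 0.972, -0.0, 0.0]
wrist_force: [-2.3, 1.0, 7.2]
finger_gap: 0.126
finger_force: 30.0
tcp [ 0.5426 -0.1841  0.1091] ytool deg 117.3 F [-2.3  1.   7.2] T [ 0.29  0.5  -0.03] t 10.0
```

```bash
python3 -m crank '[{"x":0,"y":0,"z":0.0015,"rx":0,"ry":0,"rz":0,"hand":-1},{"x":0,"y":0,"z":0.002,"rx":0,"ry":0,"rz":-4,"hand":-1},{"x":0,"y":0,"z":0.002,"rx":0,"ry":0,"rz":-7.5,"hand":-1},{"x":0,"y":0,"z":0.002,"rx":0,"ry":0,"rz":-7.5,"hand":-1},{"x":0,"y":0,"z":0.001,"rx":0,"ry":0,"rz":-7.5,"hand":-1},{"x":0,"y":0,"z":0,"rx":0,"ry":0,"rz":-7.5,"hand":-1},{"x":0,"y":0,"z":0,"rx":0,"ry":0,"rz":-7.5,"hand":-1},{"x":0,"y":0,"z":0,"rx":0,"ry":0,"rz":-7.5,"hand":-1},{"x":0,"y":0,"z":0,"rx":0,"ry":0,"rz":-7.5,"hand":-1},{"x":0,"y":0,"z":0,"rx":0,"ry":0,"rz":-7.5,"hand":-1}]'; python3 -c "
from h import *
look([])"
```

```text
time: 10.88
position: [0.5425, -0.184, 0.1088]
orientation: [-0.173, 0.985, -0.0, 0.0]
wrist_force: [-1.6, 0.1, 6.0]
finger_gap: 0.127
finger_force: 30.0
tcp [ 0.5425 -0.184   0.1088] ytool deg 109.9 F [-1.6  0.1  6. ] T [ 0.34  0.51 -0.09] t 10.88
```

Still on the ring at 20° (7 N). Next angle.

```bash
python3 -m crank '[{"x":0,"y":0,"z":0.0015,"rx":0,"ry":0,"rz":0,"hand":-1},{"x":0,"y":0,"z":0.002,"rx":0,"ry":0,"rz":-4,"hand":-1},{"x":0,"y":0,"z":0.002,"rx":0,"ry":0,"rz":-7.5,"hand":-1},{"x":0,"y":0,"z":0.002,"rx":0,"ry":0,"rz":-7.5,"hand":-1},{"x":0,"y":0,"z":0.001,"rx":0,"ry":0,"rz":-7.5,"hand":-1},{"x":0,"y":0,"z":0,"rx":0,"ry":0,"rz":-7.5,"hand":-1},{"x":0,"y":0,"z":0,"rx":0,"ry":0,"rz":-7.5,"hand":-1},{"x":0,"y":0,"z":0,"rx":0,"ry":0,"rz":-7.5,"hand":-1},{"x":0,"y":0,"z":0,"rx":0,"ry":0,"rz":-7.5,"hand":-1},{"x":0,"y":0,"z":0,"rx":0,"ry":0,"rz":-7.5,"hand":-1}]'; python3 -c "
from h import *
look([])"
```

```text
time: 11.77
position: [0.5423, -0.1839, 0.1079]
orientation: [-0.107, 0.994, 0.0, -0.0]
wrist_force: [0.5, 1.0, -1.3]
finger_gap: 0.125
finger_force: 30.0
tcp [ 0.5423 -0.1839  0.1079] ytool deg 102.3 F [ 0.5  1.  -1.3] T [ 0.32  0.03 -0.06] t 11.77
```

Force gone at 12°: the pins are in the slots. Lower gently.

```bash
python3 -m crank '[{"x":0,"y":0,"z":-0.0007,"rx":0,"ry":0,"rz":0,"hand":-1},{"x":0,"y":0,"z":-0.0014,"rx":0,"ry":0,"rz":0,"hand":-1},{"x":0,"y":0,"z":-0.002,"rx":0,"ry":0,"rz":0,"hand":-1},{"x":0,"y":0,"z":-0.0025,"rx":0,"ry":0,"rz":0,"hand":-1},{"x":0,"y":0,"z":-0.003,"rx":0,"ry":0,"rz":0,"hand":-1},{"x":0,"y":0,"z":-0.003,"rx":0,"ry":0,"rz":0,"hand":-1},{"x":0,"y":0,"z":-0.003,"rx":0,"ry":0,"rz":0,"hand":-1},{"x":0,"y":0,"z":-0.003,"rx":0,"ry":0,"rz":0,"hand":-1},{"x":0,"y":0,"z":-0.003,"rx":0,"ry":0,"rz":0,"hand":-1},{"x":0,"y":0,"z":-0.003,"rx":0,"ry":0,"rz":0,"hand":-1}]'; python3 -c "
from h import *
look([])"
```

```text
time: 12.65
position: [0.5422, -0.1838, 0.1048]
orientation: [-0.107, 0.994, 0.0, -0.0]
wrist_force: [0.4, 4.6, -0.7]
finger_gap: 0.132
finger_force: 30.0
tcp [ 0.5422 -0.1838  0.1048] ytool deg 102.3 F [ 0.4  4.6 -0.7] T [ 1.06  0.09 -0.07] t 12.65
```

```bash
python3 -m crank '[{"x":0,"y":0.0007,"z":0,"rx":0,"ry":0,"rz":0,"hand":-1},{"x":0,"y":0.0007,"z":-0.001,"rx":0,"ry":0,"rz":0,"hand":-1},{"x":0,"y":0.0007,"z":-0.002,"rx":0,"ry":0,"rz":0,"hand":-1},{"x":0,"y":0.0007,"z":-0.003,"rx":0,"ry":0,"rz":0,"hand":-1},{"x":0,"y":0.0007,"z":-0.004,"rx":0,"ry":0,"rz":0,"hand":-1},{"x":0,"y":0.0007,"z":-0.005,"rx":0,"ry":0,"rz":0,"hand":-1},{"x":0,"y":0.0007,"z":-0.006,"rx":0,"ry":0,"rz":0,"hand":-1},{"x":0,"y":0.0007,"z":-0.006,"rx":0,"ry":0,"rz":0,"hand":-1},{"x":0,"y":0.0007,"z":-0.006,"rx":0,"ry":0,"rz":0,"hand":-1},{"x":0,"y":0.0007,"z":-0.006,"rx":0,"ry":0,"rz":0,"hand":-1}]'; python3 -c "
from h import *
look([])"
```

```text
time: 13.53
position: [0.5424, -0.1835, 0.0991]
orientation: [-0.107, 0.994, -0.0, 0.0]
wrist_force: [0.2, 0.7, -2.2]
finger_gap: 0.128
finger_force: 30.0
tcp [ 0.5424 -0.1835  0.0991] ytool deg 102.3 F [ 0.2  0.7 -2.2] T [ 0.05  0.01 -0.02] t 13.53
```

```bash
python3 -m crank '[{"x":0,"y":0,"z":-0.0005,"rx":0,"ry":0,"rz":0,"hand":-1},{"x":0,"y":0,"z":-0.001,"rx":0,"ry":0,"rz":0,"hand":-1},{"x":0,"y":0,"z":-0.0015,"rx":0,"ry":0,"rz":0,"hand":-1},{"x":0,"y":0,"z":-0.002,"rx":0,"ry":0,"rz":0,"hand":-1},{"x":0,"y":0,"z":-0.0025,"rx":0,"ry":0,"rz":0,"hand":-1},{"x":0,"y":0,"z":-0.003,"rx":0,"ry":0,"rz":0,"hand":-1},{"x":0,"y":0,"z":-0.003,"rx":0,"ry":0,"rz":0,"hand":-1},{"x":0,"y":0,"z":-0.003,"rx":0,"ry":0,"rz":0,"hand":-1},{"x":0,"y":0,"z":-0.003,"rx":0,"ry":0,"rz":0,"hand":-1},{"x":0,"y":0,"z":-0.003,"rx":0,"ry":0,"rz":0,"hand":-1}]'; python3 -c "
from h import *
look([])"
```

```text
time: 14.42
position: [0.5424, -0.1833, 0.0962]
orientation: [-0.107, 0.994, 0.0, 0.0]
wrist_force: [-0.0, 0.1, 1.8]
finger_gap: 0.127
finger_force: 30.0
tcp [ 0.5424 -0.1833  0.0962] ytool deg 102.3 F [-0.   0.1  1.8] T [0.13 0.21 0.01] t 14.42
```

```bash
python3 -m crank '[{"x":0,"y":0,"z":-0.0003,"rx":0,"ry":0,"rz":-2,"hand":-1},{"x":0,"y":0,"z":-0.0005,"rx":0,"ry":0,"rz":-5,"hand":-1},{"x":0,"y":0,"z":-0.0006,"rx":0,"ry":0,"rz":-8,"hand":-1},{"x":0,"y":0,"z":-0.0007,"rx":0,"ry":0,"rz":-11,"hand":-1},{"x":0,"y":0,"z":-0.0008,"rx":0,"ry":0,"rz":-14,"hand":-1},{"x":0,"y":0,"z":-0.0009,"rx":0,"ry":0,"rz":-17,"hand":-1},{"x":0,"y":0,"z":-0.001,"rx":0,"ry":0,"rz":-20,"hand":-1},{"x":0,"y":0,"z":-0.001,"rx":0,"ry":0,"rz":-20,"hand":-1},{"x":0,"y":0,"z":-0.001,"rx":0,"ry":0,"rz":-20,"hand":-1},{"x":0,"y":0,"z":-0.001,"rx":0,"ry":0,"rz":-20,"hand":-1}]'; python3 -c "
from h import *
look([])"
```

```text
time: 15.3
position: [0.543, -0.1837, 0.0955]
orientation: [0.067, 0.998, -0.0, 0.001]
wrist_force: [-0.2, -0.2, 3.7]
finger_gap: 0.125
finger_force: 30.0
tcp [ 0.543  -0.1837  0.0955] ytool deg 82.3 F [-0.2 -0.2  3.7] T [-0.02 -0.16 -0.08] t 15.3
```

```bash
python3 -m crank '[{"x":0,"y":0,"z":-0.0001,"rx":0,"ry":0,"rz":-2,"hand":-1},{"x":0,"y":0,"z":-0.0003,"rx":0,"ry":0,"rz":-5,"hand":-1},{"x":0,"y":0,"z":-0.0005,"rx":0,"ry":0,"rz":-8,"hand":-1},{"x":0,"y":0,"z":-0.0007,"rx":0,"ry":0,"rz":-11,"hand":-1},{"x":0,"y":0,"z":-0.0009,"rx":0,"ry":0,"rz":-14,"hand":-1},{"x":0,"y":0,"z":-0.0011,"rx":0,"ry":0,"rz":-17,"hand":-1},{"x":0,"y":0,"z":-0.0012,"rx":0,"ry":0,"rz":-20,"hand":-1},{"x":0,"y":0,"z":-0.0012,"rx":0,"ry":0,"rz":-20,"hand":-1},{"x":0,"y":0,"z":-0.0012,"rx":0,"ry":0,"rz":-20,"hand":-1},{"x":0,"y":0,"z":-0.0012,"rx":0,"ry":0,"rz":-20,"hand":-1}]'; python3 - <<'E'
from h import *
look(['outlet','mark'])
for c in('scene','side'):
  imaging.capture(c)
  for n in('outlet','mark','wing'):
    print(c,n,[(round(r['score'],2),np.round(r['centre'],3)) for r in imaging.spot_point(c,n) if r['centre'][1]<-.05])
E
```

```text
time: 16.18
position: [0.5428, -0.1836, 0.0946]
orientation: [0.239, 0.971, -0.0, 0.001]
wrist_force: [0.0, -0.0, 7.5]
finger_gap: 0.129
finger_force: 30.0
tcp [ 0.5428 -0.1836  0.0946] ytool deg 62.3 F [ 0.  -0.   7.5] T [ 0.1   0.05 -0.06] t 16.18
outlet 0.88 [ 0.5907 -0.2105  0.0806] [254. 304.]
outlet 0.78 [0.4945 0.0937 0.0258] [488.  32.]
scene outlet [(0.6, array([ 0.593, -0.208,  0.081]))]
scene mark [(0.83, array([ 0.564, -0.221,  0.07 ]))]
scene wing [(0.78, array([ 0.544, -0.186,  0.108]))]
side outlet [(0.52, array([ 0.595, -0.212,  0.081])), (0.17, array([ 0.546, -0.184,  0.002]))]
side mark [(0.85, array([ 0.572, -0.219,  0.064]))]
side wing [(0.59, array([ 0.538, -0.182,  0.111]))]
```

```bash
python3 -m crank '[{"x":0,"y":0,"z":0,"rx":0,"ry":0,"rz":-2,"hand":-1},{"x":0,"y":0,"z":0,"rx":0,"ry":0,"rz":-4,"hand":-1},{"x":0,"y":0,"z":0,"rx":0,"ry":0,"rz":-6,"hand":-1},{"x":0,"y":0,"z":0,"rx":0,"ry":0,"rz":-8,"hand":-1},{"x":0,"y":0,"z":0,"rx":0,"ry":0,"rz":-10,"hand":-1},{"x":0,"y":0,"z":0,"rx":0,"ry":0,"rz":-12,"hand":-1},{"x":0,"y":0,"z":0,"rx":0,"ry":0,"rz":-12,"hand":-1},{"x":0,"y":0,"z":0,"rx":0,"ry":0,"rz":-12,"hand":-1},{"x":0,"y":0,"z":0,"rx":0,"ry":0,"rz":-12,"hand":-1},{"x":0,"y":0,"z":0,"rx":0,"ry":0,"rz":-12,"hand":-1}]'; python3 -c "
from h import *
look(['outlet'])"
```

```text
time: 17.57
position: [0.5429, -0.1836, 0.0946]
orientation: [0.339, 0.941, -0.0, 0.001]
wrist_force: [-0.4, 0.7, 7.7]
finger_gap: 0.129
finger_force: 30.0
tcp [ 0.5429 -0.1836  0.0946] ytool deg 50.3 F [-0.4  0.7  7.7] T [-0.05  0.07 -0.01] t 17.57
outlet 0.9 [ 0.5854 -0.2219  0.0807] [253. 306.]
```

```bash
python3 -m crank '[{"x":0,"y":0,"z":0.0005,"rx":0,"ry":0,"rz":0,"hand":-1},{"x":0,"y":0,"z":0.001,"rx":0,"ry":0,"rz":0,"hand":-1},{"x":0,"y":0,"z":0.0015,"rx":0,"ry":0,"rz":0,"hand":-1},{"x":0,"y":0,"z":0.0015,"rx":0,"ry":0,"rz":0,"hand":-1},{"x":0,"y":0,"z":0.0015,"rx":0,"ry":0,"rz":0,"hand":-1},{"x":0,"y":0,"z":0.0015,"rx":0,"ry":0,"rz":0,"hand":-1},{"x":0,"y":0,"z":0.0015,"rx":0,"ry":0,"rz":0,"hand":-1},{"x":0,"y":0,"z":0.0015,"rx":0,"ry":0,"rz":0,"hand":-1},{"x":0,"y":0,"z":0.0015,"rx":0,"ry":0,"rz":0,"hand":-1},{"x":0,"y":0,"z":0.0015,"rx":0,"ry":0,"rz":0,"hand":-1}]'; python3 -c "
from h import *
look([])"
```

```text
time: 18.5
position: [0.5427, -0.1835, 0.0955]
orientation: [0.34, 0.941, -0.0, 0.0]
wrist_force: [2.6, -1.4, 3.2]
finger_gap: 0.133
finger_force: 30.0
tcp [ 0.5427 -0.1835  0.0955] ytool deg 50.3 F [ 2.6 -1.4  3.2] T [-0.26 -0.63  0.04] t 18.5
```

```bash
python3 -m crank '[{"x":0,"y":0,"z":0.0005,"rx":0,"ry":0,"rz":0,"hand":-1},{"x":0,"y":0,"z":0.001,"rx":0,"ry":0,"rz":0,"hand":-1},{"x":0,"y":0,"z":0.0012,"rx":0,"ry":0,"rz":0,"hand":-1},{"x":0,"y":0,"z":0.0012,"rx":0,"ry":0,"rz":0,"hand":-1},{"x":0,"y":0,"z":0.0012,"rx":0,"ry":0,"rz":0,"hand":-1},{"x":0,"y":0,"z":0.0012,"rx":0,"ry":0,"rz":-1,"hand":-1},{"x":0,"y":0,"z":0.0012,"rx":0,"ry":0,"rz":-2,"hand":-1},{"x":0,"y":0,"z":0.0012,"rx":0,"ry":0,"rz":-3,"hand":-1},{"x":0,"y":0,"z":0.0012,"rx":0,"ry":0,"rz":-3,"hand":-1},{"x":0,"y":0,"z":0.0012,"rx":0,"ry":0,"rz":-3,"hand":-1}]'; python3 -c "
from h import *
look([])"
```

```text
time: 19.38
position: [0.5418, -0.1831, 0.0959]
orientation: [0.364, 0.931, 0.0, -0.001]
wrist_force: [3.3, -1.2, -4.4]
finger_gap: 0.126
finger_force: 30.0
tcp [ 0.5418 -0.1831  0.0959] ytool deg 47.3 F [ 3.3 -1.2 -4.4] T [-0.23 -0.76  0.07] t 19.38
```

The thread holds. Lower the tool again and turn 9° more.

```bash
python3 -m crank '[{"x":0,"y":0,"z":-0.0008,"rx":0,"ry":0,"rz":0,"hand":-1},{"x":0.0003,"y":-0.0002,"z":-0.0015,"rx":0,"ry":0,"rz":0,"hand":-1},{"x":0.0003,"y":-0.0002,"z":-0.002,"rx":0,"ry":0,"rz":-2,"hand":-1},{"x":0.0003,"y":-0.0002,"z":-0.0021,"rx":0,"ry":0,"rz":-4,"hand":-1},{"x":0.0003,"y":-0.0002,"z":-0.0022,"rx":0,"ry":0,"rz":-6,"hand":-1},{"x":0.0003,"y":-0.0002,"z":-0.0023,"rx":0,"ry":0,"rz":-8,"hand":-1},{"x":0.0003,"y":-0.0002,"z":-0.0024,"rx":0,"ry":0,"rz":-9,"hand":-1},{"x":0.0003,"y":-0.0002,"z":-0.0024,"rx":0,"ry":0,"rz":-9,"hand":-1},{"x":0.0003,"y":-0.0002,"z":-0.0024,"rx":0,"ry":0,"rz":-9,"hand":-1},{"x":0.0003,"y":-0.0002,"z":-0.0024,"rx":0,"ry":0,"rz":-9,"hand":-1}]'; python3 - <<'E'
from h import *
p,W,v,u=look(['outlet'],'pics/w7.png')
cs=[]
for c in('scene','side'):
  p,d=imaging.capture(c);cv2.imwrite(f'pics/{c}7.png',p)
  i=imaging.camera_info(c);f=192/np.tan(np.radians(i["vfov"]/2));Rm=np.array(i["R"]);t=np.array(i["t"])
  X=Rm@[.5426,-.1835,.07]+t;uu,vv=int(f*X[0]/X[2]+i["cx"]),int(f*X[1]/X[2]+i["cy"])
  cs.append(cv2.resize(p[vv-40:vv+30,uu-35:uu+35],(400,400),interpolation=cv2.INTER_CUBIC))
  hsv=cv2.cvtColor(p,cv2.COLOR_BGR2HSV);b,g,r=[p[...,k].astype(int) for k in range(3)]
  V,U=np.nonzero((r-g>60)&(r-b>60));k=(abs(U-uu)<25)&(abs(V-vv)<25);V,U=V[k],U[k]
  rays=np.c_[(U-i["cx"])/f,(V-i["cy"])/f,np.ones(len(U))]@Rm;o=-Rm.T@t
  M=o+rays*((.068-o[2])/rays[:,2])[:,None];print(c,len(U),"mark",M.mean(0) if len(U) else None)
  for n in('outlet','mark'):
    print(c,n,[(round(q['score'],2),np.round(q['centre'],4)) for q in imaging.spot_point(c,n) if q['centre'][1]<-.05])
cv2.imwrite('pics/d7.png',np.hstack(cs))
E
```

```text
time: 20.27
position: [0.5425, -0.1834, 0.0949]
orientation: [0.436, 0.9, 0.0, 0.0]
wrist_force: [-1.6, 0.4, 6.0]
finger_gap: 0.128
finger_force: 30.0
tcp [ 0.5425 -0.1834  0.0949] ytool deg 38.3 F [-1.6  0.4  6. ] T [ 0.12  0.   -0.  ] t 20.27
outlet 0.57 [ 0.5774 -0.23    0.0814] [254. 308.]
scene 0 mark None
scene outlet [(0.75, array([ 0.5771, -0.2259,  0.0777]))]
scene mark [(0.6, array([ 0.5676, -0.2205,  0.0691]))]
side 0 mark None
side outlet [(0.58, array([ 0.5791, -0.2305,  0.0826]))]
side mark [(0.81, array([ 0.5717, -0.2172,  0.0649]))]
```

View pics/d7.png

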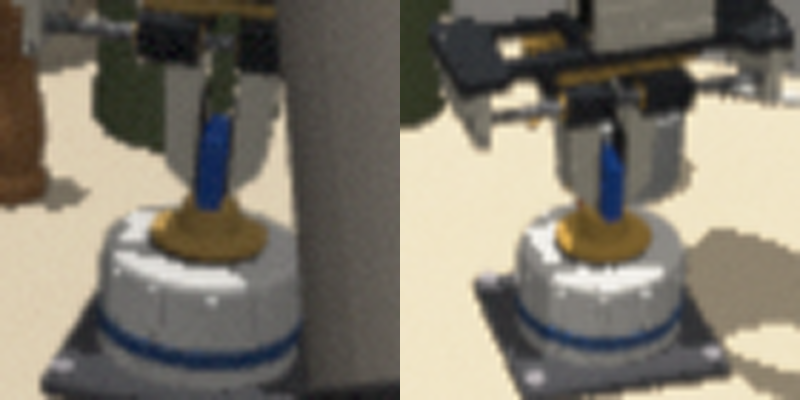

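The crops show the fitting seated on the head, flange level. The mark itself is hidden behind it from both cameras, so I'll measure its direction from the earlier clear pictures.

```bash
python3 - <<'E'
from h import *
for c,fn in(('scene','a'),('side','b')):
  p=cv2.imread(f'pics/{fn}.png');i=imaging.camera_info(c);f=192/np.tan(np.radians(i["vfov"]/2));Rm=np.array(i["R"]);t=np.array(i["t"]);o=-Rm.T@t
  V,U=np.mgrid[:384,:512];V=V.ravel();U=U.ravel()
  rays=np.c_[(U-i["cx"])/f,(V-i["cy"])/f,np.ones(len(U))]@Rm
  M=o+rays*((.068-o[2])/rays[:,2])[:,None];N=o+rays*((.07-o[2])/rays[:,2])[:,None]
  B,G,R_=[p[...,k].ravel().astype(int) for k in range(3)]
  k=(np.hypot(M[:,0]-.5425,M[:,1]+.183)<.06)&(R_-G>35)&(R_-B>35)
  w=(R_-G)[k];m=(M[k]*w[:,None]).sum(0)/w.sum()
  k2=(np.hypot(N[:,0]-.5425,N[:,1]+.183)<.036)&(np.maximum(np.maximum(B,G),R_)<110)
  C=cv2.minEnclosingCircle((N[k2,:2]*1000).astype(np.float32))
  ctr=np.array(C[0])/1000;q=m[:2]-ctr
  print(c,k.sum(),m,"seal",C,"angle",np.degrees(np.arctan2(q[1],q[0])),"r",np.hypot(*q))
E
```

```text
scene 6 [ 0.56717344 -0.21809004  0.068     ] seal ((541.9920043945312, -181.79156494140625), 29.60633659362793) angle -55.24968685869194 r 0.04417786802344584
side 8 [ 0.56728196 -0.21454412  0.068     ] seal ((543.0143432617188, -178.83006286621094), 26.299606323242188) angle -55.80398004423328 r 0.043178825300730285
```

Three clear views give the mark direction as -55.0°, -55.2° and -55.8°. The fitting is at -51.7°, so turn 3° more and release the downward push.

```bash
python3 -m crank '[{"x":0,"y":0,"z":0,"rx":0,"ry":0,"rz":-0.5,"hand":-1},{"x":0,"y":0,"z":0,"rx":0,"ry":0,"rz":-1,"hand":-1},{"x":0,"y":0,"z":0.0002,"rx":0,"ry":0,"rz":-1.5,"hand":-1},{"x":0,"y":0,"z":0.0004,"rx":0,"ry":0,"rz":-2,"hand":-1},{"x":0,"y":0,"z":0.0006,"rx":0,"ry":0,"rz":-2.5,"hand":-1},{"x":0,"y":0,"z":0.0008,"rx":0,"ry":0,"rz":-3,"hand":-1},{"x":0,"y":0,"z":0.001,"rx":0,"ry":0,"rz":-3,"hand":-1},{"x":0,"y":0,"z":0.001,"rx":0,"ry":0,"rz":-3,"hand":-1},{"x":0,"y":0,"z":0.001,"rx":0,"ry":0,"rz":-3,"hand":-1},{"x":0,"y":0,"z":0.001,"rx":0,"ry":0,"rz":-3,"hand":-1}]'; python3 -c "
from h import *
look(['outlet'])"
```

```text
time: 21.5
position: [0.5426, -0.1834, 0.0951]
orientation: [0.46, 0.888, 0.0, -0.0]
wrist_force: [0.9, 2.2, 2.5]
finger_gap: 0.127
finger_force: 30.0
tcp [ 0.5426 -0.1834  0.0951] ytool deg 35.3 F [0.9 2.2 2.5] T [ 0.29 -0.23  0.15] t 21.5
outlet 0.62 [ 0.5766 -0.2303  0.083 ] [257. 309.]
```

Angle -54.7°, thread holding, torque rising. Let go and look before withdrawing.

```bash
python3 -m crank '[{"x":0,"y":0,"z":0,"rx":0,"ry":0,"rz":0,"hand":-0.5},{"x":0,"y":0,"z":0,"rx":0,"ry":0,"rz":0,"hand":0},{"x":0,"y":0,"z":0,"rx":0,"ry":0,"rz":0,"hand":0},{"x":0,"y":0,"z":0,"rx":0,"ry":0,"rz":0,"hand":0},{"x":0,"y":0,"z":0,"rx":0,"ry":0,"rz":0,"hand":0},{"x":0,"y":0,"z":0,"rx":0,"ry":0,"rz":0,"hand":0},{"x":0,"y":0,"z":0,"rx":0,"ry":0,"rz":0,"hand":0},{"x":0,"y":0,"z":0.01,"rx":0,"ry":0,"rz":0,"hand":0},{"x":0,"y":0,"z":0.03,"rx":0,"ry":0,"rz":0,"hand":0},{"x":0,"y":0,"z":0.06,"rx":0,"ry":0,"rz":0,"hand":0}]'
python3 -m crank '[{"x":-0.01,"y":0.01,"z":0.02,"rx":0,"ry":0,"rz":0,"hand":0},{"x":-0.03,"y":0.03,"z":0.04,"rx":0,"ry":0,"rz":0,"hand":0},{"x":-0.05,"y":0.06,"z":0.06,"rx":0,"ry":0,"rz":0,"hand":0},{"x":-0.05,"y":0.09,"z":0.06,"rx":0,"ry":0,"rz":0,"hand":0},{"x":-0.05,"y":0.1,"z":0.06,"rx":0,"ry":0,"rz":0,"hand":0},{"x":-0.05,"y":0.1,"z":0.06,"rx":0,"ry":0,"rz":0,"hand":0},{"x":-0.05,"y":0.1,"z":0.06,"rx":0,"ry":0,"rz":0,"hand":0},{"x":-0.05,"y":0.1,"z":0.06,"rx":0,"ry":0,"rz":0,"hand":0},{"x":-0.05,"y":0.1,"z":0.06,"rx":0,"ry":0,"rz":0,"hand":0},{"x":-0.05,"y":0.1,"z":0.06,"rx":0,"ry":0,"rz":0,"hand":0}]'; python3 - <<'E'
from h import *
look(['outlet','wing','mark'],'pics/w8.png')
for c in('scene','side'):
  p,d=imaging.capture(c)
  for n in('outlet','mark','wing'):
    print(c,n,[(round(q['score'],2),np.round(q['centre'],4)) for q in imaging.spot_point(c,n) if q['centre'][1]<-.05])
E
```

```text
time: 22.43
position: [0.5413, -0.1829, 0.1542]
orientation: [0.46, 0.888, -0.0, -0.003]
wrist_force: [0.4, -0.1, 0.2]
finger_gap: 0.498
finger_force: 0.0
time: 23.27
position: [0.4927, -0.0846, 0.2146]
orientation: [0.46, 0.888, -0.0, -0.0]
wrist_force: [0.5, -0.2, -0.6]
finger_gap: 0.499
finger_force: 0.0
tcp [ 0.4927 -0.0846  0.2146] ytool deg 35.2 F [ 0.5 -0.2 -0.6] T [-0.06  0.02  0.03] t 23.27
outlet 0.67 [0.493  0.0926 0.0263] [343.  58.]
wing 0.72 [0.5086 0.1336 0.0453] [376.  39.]
wing 0.65 [ 0.5428 -0.1833  0.108 ] [241. 295.]
mark 0.97 [ 0.5685 -0.2197  0.0702] [243. 307.]
scene outlet [(0.5, array([ 0.574 , -0.227 ,  0.0811]))]
scene mark [(0.77, array([ 0.5676, -0.2207,  0.0667]))]
scene wing [(0.7, array([ 0.5428, -0.1821,  0.1105])), (0.21, array([ 0.5751, -0.23  ,  0.0818]))]
side outlet [(0.67, array([ 0.5778, -0.2323,  0.0811]))]
side mark [(0.57, array([ 0.5697, -0.2154,  0.0627]))]
side wing [(0.74, array([ 0.5378, -0.1808,  0.1111])), (0.42, array([ 0.5388, -0.1855,  0.0676]))]
```

View pics/w8.png

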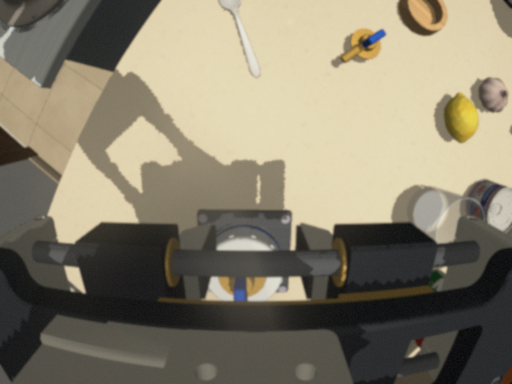

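The fitting stays put after release: wing at 0.109 m, so the spigot end is at about 43 mm, and the outlet is at about -54° against the mark at -55°. In the picture the head and wing are at (240,280), clear of the gripper.

```bash
python3 -c "
from station import robot
print(robot.close_job())"
```

```text
the job is handed in; nothing more can be done
None
```

The elbow fitting is screwed into the filter head with its outlet within about 1° of the red mark and not past it as far as I could measure. It held its position after I let go, torque had only just begun to rise (0.15 N m), the tumbler and mug were left alone, and the job was handed in at about 24 s with no verdict returned.

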